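# Load the guarded specimen levelling press

## Task

Push the specimen carrier along the channel into the levelling press until it stops, then reach down through the window in the top of the guard and press the lever fully down, so that the specimen is clamped. Never touch the guard with the gripper or arm, lift nothing, and leave the jar, the loupe and the small box where they are.

Things in the scene. Friction and masses are not known exactly. Their poses are not given: they have to be found in the camera images.
- press: White base plate, fixed, 12 mm thick, spanning x -80..90, y -230..70 mm in its own frame; carries channel, guard and lever. Origin: on the table under the middle of the guarded part, where the specimen must end up; z up; y = direction in which the carrier is pushed home. Channel: two steel rails along y, 50 mm apart inside, tops 22 mm above the table, y -225..35.
- stop (a point): The rigid steel stop inside the guard that the carrier's front end meets: middle of its face, 20 mm above the table, at y = 30 mm in the press's frame. Same axes as the press.
- guard: Grey hood of 4 mm sheet over the lever, fixed, same frame as the press: outside x -80..90, y -60..60 mm, from 12 mm up to its flat top 108 mm above the table. Closed but for the window in its top and a tunnel in its -y wall for the carrier (x -35..35 mm, up to 52 mm above the table). The robot must not touch it at all.
- window (a point): Centre of the rectangular window in the guard's flat top, on the top surface (108 mm above the table), at x = -10, y = 0 mm in the press's frame. The opening is 86 mm along the press's x and 80 mm along its y; the plate is 4 mm thick. Same axes as the press.
- lever (a joint): Steel lever beneath the window; angle in rad, 0 = up, 0.35 = fully down on its stop; starts at 0 to 0.05. Hinge pin along the press's y axis at x = 60, z = 60 mm in its frame; the lever reaches from there to -x. Steady friction, about 5 N at the paddle; it stays where it is left, no spring.
- paddle (a point): Middle of the top face of the lever's flat aluminium paddle (32 mm along the lever, 40 across, 8 thick), 74 mm from the hinge pin. Up: 89 mm above the table (19 below the guard's top), tilted 0.35 rad, x = -8 mm in the press's frame. Fully down: level, 64 mm above the table (44 below the guard's top), x = -14 mm. Axes turn with the lever; when up, parallel to the press's.
- carrier: Loose aluminium sled in the channel, 46 x 155 x 12 mm, about 350 g, with a black puck (diameter 30, 16 high) near its front and an upright end tab (44 wide, 8 thick, top 42 mm above the underside) at its -y end. Origin: centre of the underside, 12 mm above the table; axes as the press's, 2 mm side play. Starts 60 to 90 mm short of home; home, its origin is at y = -47.5 mm in the press's frame.
- tab (a point): Middle of the outer (-y) face of the carrier's end tab, the face to push, 39 mm above the table. With the carrier home it is at y = -125 mm in the press's frame, 65 mm outside the guard's wall. The carrier slides with dry friction only (a few N).
- jar: Bystander: lidded amber jar, diameter 48, 55 mm high, loose, on the -x side of the press. Origin: centre of its underside.
- loupe: Bystander: black eyepiece loupe, diameter 40, 40 mm high, loose, on the +x side of the press. Origin: centre of its underside.
- stub_box: Bystander: small closed plastic box, 62 x 92 x 28 mm, loose, on the +y side of the press. Origin: centre of its underside.
Things that resemble listed ones, but are neither listed nor needed, are in the scene too. Leave any blue or brown look-alike of the carrier alone.

How it is judged:
On the way, in this order (a step that is already met when the one before it is completed fails the run):
1. the carrier is pushed home against its stop, lying flat in the channel (y of carrier in the frame of press above -0.0515 m and z of carrier in the frame of press below 0.015 m and angle between carrier's own z axis and vertical below 0.05 rad), for 0.2 s.
2. the lever is pressed fully down with the carrier home (all of step 1 and value of joint lever above 0.305 rad), for 0.2 s.
At the end, for the whole second after the job is handed in: The lever is down to within 0.045 rad of its stop (over 0.305 rad) and the carrier is home, within 4 mm of its stop, flat in the channel and at rest (all of step 2 and linear speed of carrier below 0.01 m/s); the robot touches nothing.
It fails at once if the gripper or arm touches the guard (contact force between any of the fingers, the arm and guard above 0.3 N).
It fails at once if the carrier is lifted more than 6 mm or tipped (z of carrier in the frame of press above 0.018 m or angle between carrier's own z axis and vertical above 0.15 rad).
It fails at once if the jar is moved more than 20 mm, lifted or tipped over (distance of jar from where it was at the start of the episode above 0.02 m or height (world z) of jar above 0.008 m or angle between jar's own z axis and vertical above 0.3 rad).
It fails at once if the loupe is moved more than 20 mm, lifted or tipped over (distance of loupe from where it was at the start of the episode above 0.02 m or height (world z) of loupe above 0.008 m or angle between loupe's own z axis and vertical above 0.3 rad).
It fails at once if the stub box is moved more than 20 mm, lifted or tipped over (distance of stub_box from where it was at the start of the episode above 0.02 m or height (world z) of stub_box above 0.008 m or angle between stub_box's own z axis and vertical above 0.3 rad).
It also fails if it takes over 48 s, if anything falls off the work surface, if the arm or the gripper's body presses on something with over 40 N, if the wrist force passes 120 N, or if a joint passes its speed limit or range.

## Robot

A 6-joint arm with a two-finger parallel gripper is mounted at the origin on the work surface. World frame = base frame: x ahead of the robot, y to its left, z up, the work surface at z = 0. Lengths are in m, angles in rad, forces in N, time in s.
With the tool pointing down it reaches from about 0.3 to 0.95 m from the base axis. Payload 3.1 kg.
Tool frame: the origin (TCP) lies midway between the tips of the shut fingers; the grasp point (between the pads) lies 19 mm behind it; z points along the fingers, y is the direction in which the jaws open and shut (so a half turn about z gives the same grasp; the last joint's range is limited). The gripper opens to 85 mm and grips with 20 to 120 N. Pads are 22 mm wide; open, the fingers measure 114 mm over their backs; the gripper's body (76 mm by 85 mm) begins 54 mm behind the grasp point. The pads swing forward as they close: fully open they stand 13 mm farther back than shut.
Start: joints at [-1.37, 0.308, 1.634, -0, 1.2, -0.07], TCP at [0.167, -0.602, 0.231] pointing down, gripper open.
Joint ranges: [-3.06, 3.06], [-0.79, 1.96], [0.05, 2.63], [-1.19, 4.34], [0.05, 2.64], [-2.94, 2.94]. Speed limits (rad/s): [2.79, 2.79, 3.14, 3.14, 3.14, 3.14].

## Interface

Orientations are given as a unit quaternion [w, x, y, z].
In Python, from bench import ctrl gives the robot as it stands. The module is installed in compiled form; this text tells all that it offers.
- The arm moves only by the shell command python3 -m jog 'ROWS'. ROWS is JSON, a list of rows, each an object of numbers: "tx", "ty", "tz": the shift along the tool's x, y, z in cm; "spin": the turn about the tool's z in rad; "jaw": the opening, from -1 (shut) to 1 (fully open). In form: [{"tx": .., "ty": .., "tz": .., "spin": .., "jaw": ..}, ...]. A call has 1 to 8 rows; each row shifts and turns the commanded pose from where the row before left it, along the tool's axes as they then stand; what a row does not reach is not made up. A row lasts 1/12 s, in which the tool goes at most 41.7 mm and 7.16 degrees, less where a joint would pass 70% of its speed; a pose out of reach is approached as far as the arm can. A call is refused whole if a number of a shift passes 4.17 or a number of a turn 0.125, either way. A call with a gripper value outside its range is refused whole. The fingers move at their own pace and stop on an object; the grip force is fixed at half the most. Time passes only in rows, so rows that do not move let the fingers close. It gives the time, the measured TCP pose, the force and the opening at its end, in the units of the state.
- ctrl.get_state(): the state, without advancing time (a new reading comes with each control period).
- ctrl.camera(name): name is "scene" or "side" or "wrist"; returns a dict with "color" (480x640x3 uint8, red, green, blue), "range_z" (480x640 float32, m along the optical axis (not along the pixel's ray), 0 where there is no reading), "fx", "fy", "cx", "cy" (pixels), "position" and "orientation" of the camera in the world; the wrist camera has in their place "mount" (4x4, takes a point from camera to tool coordinates, whose origin is the TCP and whose axes are the flange's). Camera axes: x right, y down, z forward; pixel columns grow to the right and rows downward; lengths in m; the calibration is good to about 2 mm. The wrist camera is an equidistant fisheye: a pixel r from the principal point sees the ray r / f radians off the axis. A picture is of the moment at which its call begins: read the wrist's pose just before it.
- ctrl.job_done(): hands the job in, once; it reports no verdict.
The state is a dict: "time_s": time; "joint_positions": joint angles; "qvel": joint speeds; "joint_torque": joint torques, N m; "position": TCP position; "tcp_rot": TCP orientation; "wrist_force": force on the tool from outside, world axes, zero at the start; "moment": the same for the moment, N m; "width": opening from 0.0 (shut) to 1.0 (fully open).
Only numpy, scipy, OpenCV 4.12 (cv2) and the standard library are available. Lean on these libraries where they do the work, as an engineer would, in place of code of your own. Each camera call takes 0.05 s, during which the arm holds its last target.

## Working session

There is one attempt and no reset: what is moved stays moved. The work goes in short steps, Python scripts to look and compute and a shell command to move; the robot and the scene stay as the last step left them, time stands still between calls to the robot, and variables do not carry over. Pictures are saved under pics/ and viewed, and the job is handed in when it is done.

```bash
mkdir -p pics; cat > h.py <<'E'
import numpy as np, cv2
from scipy.spatial.transform import Rotation as R
from bench import ctrl
def rot(q): return R.from_quat([q[1],q[2],q[3],q[0]]).as_matrix()
def grab(n):
    c=ctrl.camera(n); cv2.imwrite(f'pics/{n}_{ctrl.get_state()["time_s"]:.2f}.png',c['color'][:,:,::-1]); np.save(f'{n}.npy',c,allow_pickle=True); return c
def load(n): return np.load(f'{n}.npy',allow_pickle=True).item()
def ray(c,u,v):
    d=np.array([(u-c['cx'])/c['fx'],(v-c['cy'])/c['fy'],1.]); return rot(c['orientation'])@d
def onz(c,u,v,z):
    d=ray(c,u,v); p=np.array(c['position']); return p+d*(z-p[2])/d[2]
def pt(c,u,v):
    return np.array(c['position'])+ray(c,u,v)*c['range_z'][int(round(v)),int(round(u))]
def cloud(c):
    v,u=np.mgrid[:480,:640]; z=c['range_z']
    d=np.stack([(u-c['cx'])/c['fx']*z,(v-c['cy'])/c['fy']*z,z],-1)
    return d@rot(c['orientation']).T+np.array(c['position'])
E
python3 - <<'E'
from h import *
print(ctrl.get_state())
for n in ['scene','side','wrist']:
    c=grab(n); print(n,c['fx'],c['cx'],c['cy'],c.get('position'),c.get('orientation'),c.get('mount'))
E
ls pics
```

```text
{'time_s': 0.0, 'joint_positions': array([-1.36964598e+00,  3.08986653e-01,  1.63518120e+00,  1.91939885e-05,
        1.19965082e+00, -6.96893147e-02]), 'qvel': array([ 4.57420758e-05,  6.08848503e-04, -1.59329944e-03, -2.81578001e-04,
        9.26857414e-04,  2.31471986e-04]), 'joint_torque': array([ 2.68128679e-03, -4.15243542e+01, -2.76664567e+01, -1.17648538e-04,
        1.01636723e-02, -1.21394393e-05]), 'position': array([ 0.16703814, -0.60143428,  0.23006101]), 'tcp_rot': array([-1.11119519e-03,  9.90844596e-01,  1.35002770e-01, -6.41857805e-05]), 'wrist_force': array([ 0.5014621 , -0.11430405, -0.66382182]), 'moment': array([-0.0544501 , -0.00329065,  0.00676766]), 'width': 0.9984677209009006}
scene 554.6107054803514 326.9845154083667 237.01195574477202 [ 1.32787506 -0.4392266   0.68068761] [-0.41663933  0.77654245  0.41650787 -0.22341595] None
side 468.8368304315788 321.3547470422441 239.13707358081035 [0.1586251  0.72585882 0.73714701] [ 0.11247354 -0.25938963  0.86665771 -0.41106098] None
wrist 371.64829954431775 314.5820470968479 240.5739013444037 None None [[-9.37478726e-05 -9.47035523e-01 -3.21128806e-01  8.17830952e-02]
 [ 9.99999968e-01 -1.29546489e-05 -2.53727960e-04 -8.74764726e-05]
 [ 2.36129281e-04 -3.21128819e-01  9.47035493e-01 -1.42865322e-01]
 [ 0.00000000e+00  0.00000000e+00  0.00000000e+00  1.00000000e+00]]
scene_0.05.png
side_0.10.png
wrist_0.15.png
```

View pics/scene_0.05.png

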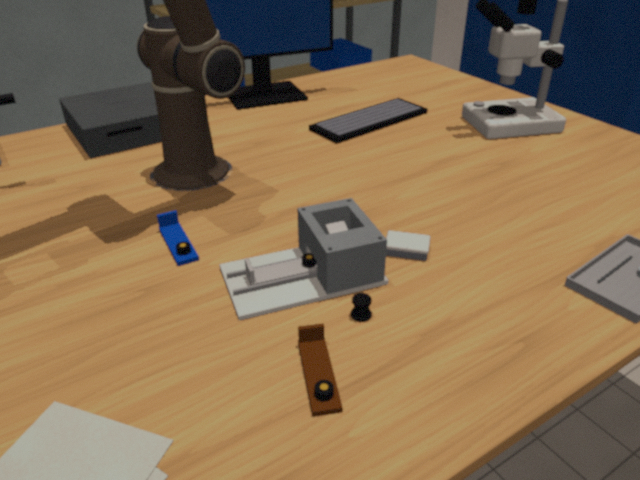

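View pics/side_0.10.png

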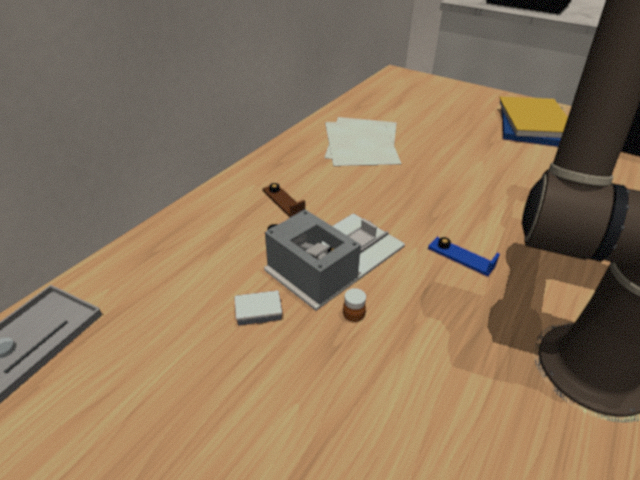

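View pics/wrist_0.15.png

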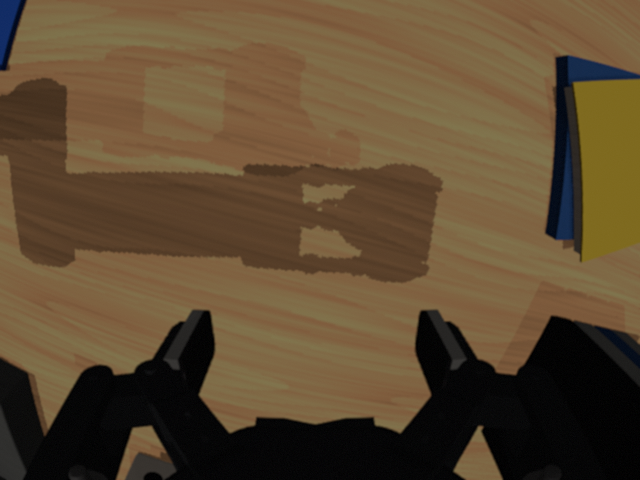

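The scene view shows the white press with its grey guard at (342,245). The carrier candidates are a silver sled in the channel (280,268), a blue one (178,238) and a brown one (320,370). Only the silver one lies in the press channel, so that is the carrier. Next I'll measure the press frame and check an enlarged crop.

```bash
python3 - <<'E'
from h import *
for n in ['scene','side']:
    c=load(n); P=cloud(c); z=P[...,2]
    m=(abs(z-0.108)<0.006)&(c['range_z']>0)&(P[...,0]>0.2)&(P[...,0]<1.2)&(abs(P[...,1])<0.6)
    m=m.astype(np.uint8)
    k,l,s,_=cv2.connectedComponentsWithStats(m); i=1+s[1:,4].argmax(); q=P[l==i]
    print(n,'top z',np.median(q[:,2]),s[i])
    r=cv2.minAreaRect((q[:,:2]*1000).astype(np.float32)); print('top rect mm',r, cv2.boxPoints(r).tolist())
    # base plate white z~0.012
    hsv=cv2.cvtColor(c['color'],cv2.COLOR_RGB2HSV)
    m=((abs(z-0.012)<0.005)&(hsv[...,1]<50)&(hsv[...,2]>90)&(P[...,0]>0.2)&(P[...,0]<1.1)&(abs(P[...,1])<0.6)).astype(np.uint8)
    k,l,s,_=cv2.connectedComponentsWithStats(m)
    for i in 1+np.argsort(-s[1:,4])[:3]:
        q=P[l==i]; print(' base',s[i],cv2.minAreaRect((q[:,:2]*1000).astype(np.float32)),np.median(q[:,2]))
a=load('scene')['color'][190:325,210:400]; b=load('side')['color'][175:330,225:415]
cv2.imwrite('pics/crop0.png',np.hstack([cv2.resize(x,(400,320),interpolation=cv2.INTER_CUBIC)[:,:,::-1] for x in (a,b)]))
E
```

```text
scene top z 0.10661281568232311 [ 297  198   90   58 2212]
top rect mm ((580.7926025390625, 85.86186218261719), (121.86839294433594, 175.92355346679688), 77.36569213867188) [[481.6327209472656, 45.642799377441406], [653.2964477539062, 7.163459777832031], [679.9525146484375, 126.08092498779297], [508.28875732421875, 164.56027221679688]]
 base [ 220  259  168   59 2786] ((564.8217163085938, 7.37744140625), (299.82794189453125, 173.27293395996094), 76.8350601196289) 0.010861295365236223
 base [248 248  55  20 510] ((492.1376647949219, -11.785263061523438), (111.38807678222656, 43.16644287109375), 73.44386291503906) 0.010666368271626814
 base [595 253   8   7   9] ((863.0288696289062, 541.0455322265625), (2.6716394424438477, 30.398670196533203), 11.97074031829834) 0.01611741165154723
side top z 0.10768881466449115 [ 265  210   96   64 2174]
top rect mm ((580.3485717773438, 87.52835083007812), (124.40554809570312, 172.42868041992188), 77.43234252929688) [[482.66510009765625, 45.57555389404297], [650.9623413085938, 8.056388854980469], [678.0320434570312, 129.48114013671875], [509.73480224609375, 167.00030517578125]]
 base [354 234  50  47 906] ((492.30987548828125, -34.769317626953125), (184.45777893066406, 53.135215759277344), 77.41291809082031) 0.011798475905733796
 base [265 266  56  43 409] ((593.4124755859375, 150.3914031982422), (15.640800476074219, 169.57278442382812), 78.37387084960938) 0.01143250238704363
 base [332 214  30  21 345] ((597.4031372070312, -110.20816040039062), (81.96141052246094, 51.8609619140625), 78.55901336669922) 0.011781075311570799
```

View pics/crop0.png

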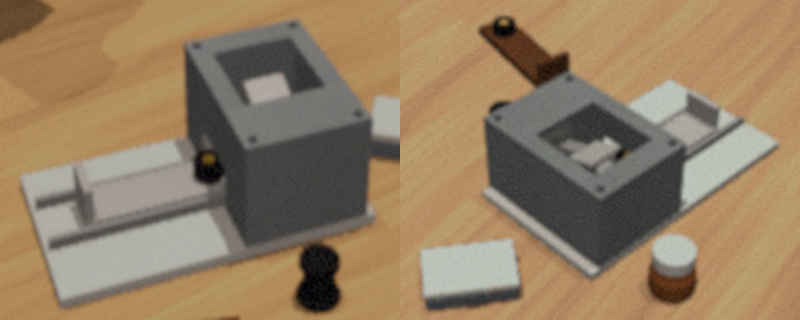

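Crop confirms it: silver sled with puck at the guard's mouth and tab at the far end, inside the white press's rails. The press frame is consistent between both views. Now the exact window, paddle, tab and bystander positions in the press frame.

```bash
cat >> h.py <<'E'
A=np.deg2rad(77.3)
EY=np.array([np.cos(A),np.sin(A),0]); EX=np.array([np.sin(A),-np.cos(A),0]); EZ=np.array([0,0,1.])
O=np.array([.5805,.0867,0])-.005*EX
RP=np.stack([EX,EY,EZ])  # world->press
def press(p): return (np.asarray(p)-O)@RP.T
E
python3 - <<'E'
from h import *
for n in ['scene','side']:
    c=load(n); P=cloud(c); Q=press(P)*1000; ok=c['range_z']>0
    x,y,z=Q[...,0],Q[...,1],Q[...,2]
    m=ok&(abs(x)<30)&(y<-90)&(y>-240)&(z>38)&(z<60); q=Q[m]
    print(n,'tab',m.sum(),q.min(0).round(1),np.median(q,0).round(1),q.max(0).round(1))
    # window hole: inside guard top bounds on ray-plane z=108
    v,u=np.mgrid[:480,:640]
    d=np.stack([(u-c['cx'])/c['fx'],(v-c['cy'])/c['fy'],u*0+1.],-1)@rot(c['orientation']).T; p=np.array(c['position'])
    W=press(p+d*((.108-p[2])/d[...,2])[...,None])*1000
    inn=(abs(W[...,0]-5)<75)&(abs(W[...,1])<50)
    hole=(inn&(z<102)).astype(np.uint8); k,l,s,_=cv2.connectedComponentsWithStats(hole); i=1+s[1:,4].argmax(); w=W[l==i]
    print(' window rect',cv2.minAreaRect(w[:,:2].astype(np.float32)),w.min(0).round(),w.max(0).round())
    h=inn&ok&(z>70)&(z<101)&(x>-50)&(x<30)&(abs(y)<36); q=Q[h]
    hsv=cv2.cvtColor(c['color'],cv2.COLOR_RGB2HSV); b=h&(hsv[...,2]>120); q=Q[b]
    print(' paddle',b.sum(),np.median(q,0).round(1),q.min(0).round(),q.max(0).round()); 
    if len(q)>20: print(' slope z/x',np.linalg.lstsq(np.c_[q[:,:2],np.ones(len(q))],q[:,2],rcond=None)[0])
    for nm,(a0,a1,b0,b1,h0,h1) in dict(jar=(-200,-82,-150,150,30,70),loupe=(92,200,-150,150,25,60),box=(-120,200,72,220,18,40)).items():
        m=ok&(x>a0)&(x<a1)&(y>b0)&(y<b1)&(z>h0)&(z<h1); q=Q[m]
        if len(q)>5: print(' ',nm,len(q),q.min(0).round(),q.max(0).round())
E
```

```text
scene tab 107 [ -20.  -189.8   38.3] [   7.6 -186.6   50.8] [  26.4 -181.3   56.6]
 window rect ((-5.250102996826172, -2.635150909423828), (77.5986557006836, 79.96774291992188), 89.90665435791016) [-45. -41. 108.] [ 35.  36. 108.]
 paddle 183 [-10.9  -1.   87.8] [-24. -20.  83.] [ 4. 18. 95.]
 slope z/x [-2.72220662e-01 -9.41902036e-03  8.51239398e+01]
  loupe 575 [  92. -150.   25.] [200.  56.  60.]
  box 798 [-48. 105.  18.] [ 52. 210.  30.]
side tab 121 [ -23.3 -190.2   38.1] [  -0.7 -180.3   49. ] [  23.4 -176.5   57.1]
 window rect ((-11.755321502685547, 2.3833541870117188), (82.24908447265625, 76.45793914794922), 0.26938596367836) [-53. -36. 108.] [ 29.  41. 108.]
 paddle 169 [-7.4  1.7 88.2] [-26. -19.  72.] [29. 21. 95.]
 slope z/x [-3.43834166e-01  7.35775903e-04  8.48942629e+01]
  jar 420 [-162.   -8.   30.] [-82.  42.  58.]
  loupe 144 [ 159. -149.   25.] [199.  -2.  44.]
  box 1136 [-51. 104.  18.] [ 49. 212.  32.]
```

```bash
python3 -m jog '[{"tx":0,"ty":0,"tz":0,"spin":-0.12,"jaw":-1},{"tx":0,"ty":0,"tz":0,"spin":-0.12,"jaw":-1},{"tx":0,"ty":0,"tz":0,"spin":-0.12,"jaw":-1},{"tx":0,"ty":0,"tz":0,"spin":-0.12,"jaw":-1},{"tx":0,"ty":0,"tz":0,"spin":-0.12,"jaw":-1},{"tx":0,"ty":0,"tz":0,"spin":-0.12,"jaw":-1},{"tx":0,"ty":0,"tz":0,"spin":-0.12,"jaw":-1},{"tx":0,"ty":0,"tz":0,"spin":-0.12,"jaw":-1}]'; python3 -m jog '[{"tx":0,"ty":0,"tz":0,"spin":-0.12,"jaw":-1},{"tx":0,"ty":0,"tz":0,"spin":0,"jaw":-1},{"tx":0,"ty":0,"tz":0,"spin":0,"jaw":-1}]'
```

```text
time_s: 0.82
position: [0.1671, -0.6019, 0.2308]
tcp_rot: [-0.0, 0.815, 0.58, 0.0]
wrist_force: [-0.4, -1.3, -0.6]
width: 0.002
time_s: 1.07
position: [0.1671, -0.602, 0.2309]
tcp_rot: [-0.0, 0.781, 0.624, 0.0]
wrist_force: [0.1, 0.9, 0.8]
width: 0.001
```

Measured values agree with the description: window centred on (-10,0), paddle (-9,0,88), tab outer face at y≈-190 (65 mm short of home). The tool x axis now lies along press y and tool y along press x.

```bash
python3 - <<'E'
from h import *
s=ctrl.get_state(); p=press(s['position'])*1000; print(p.round(1))
for t in [(0,-230,130),(0,-230,32)]: print('to',t,'cm tx ty tz',((t[1]-p[1])/10).round(2),((t[0]-p[0])/10).round(2),(-(t[2]-p[2])/10).round(2))
E
```

```text
[-246.9 -762.7  230.9]
to (0, -230, 130) cm tx ty tz 53.27 24.69 10.09
to (0, -230, 32) cm tx ty tz 53.27 24.69 19.89
```

```bash
python3 -m jog '[{"tx":3.3,"ty":1.54,"tz":0,"spin":0,"jaw":-1},{"tx":3.3,"ty":1.54,"tz":0,"spin":0,"jaw":-1},{"tx":3.3,"ty":1.54,"tz":0,"spin":0,"jaw":-1},{"tx":3.3,"ty":1.54,"tz":0,"spin":0,"jaw":-1},{"tx":3.3,"ty":1.54,"tz":0,"spin":0,"jaw":-1},{"tx":3.3,"ty":1.54,"tz":0,"spin":0,"jaw":-1},{"tx":3.3,"ty":1.54,"tz":0,"spin":0,"jaw":-1},{"tx":3.3,"ty":1.54,"tz":0,"spin":0,"jaw":-1}]'; python3 -m jog '[{"tx":3.3,"ty":1.54,"tz":0,"spin":0,"jaw":-1},{"tx":3.3,"ty":1.54,"tz":0,"spin":0,"jaw":-1},{"tx":3.3,"ty":1.54,"tz":0,"spin":0,"jaw":-1},{"tx":3.3,"ty":1.54,"tz":0,"spin":0,"jaw":-1},{"tx":3.3,"ty":1.54,"tz":0,"spin":0,"jaw":-1},{"tx":3.3,"ty":1.54,"tz":0,"spin":0,"jaw":-1},{"tx":0,"ty":0,"tz":0,"spin":0,"jaw":-1},{"tx":0,"ty":0,"tz":0,"spin":0,"jaw":-1}]'; python3 - <<'E'
from h import *
s=ctrl.get_state(); print((press(s['position'])*1000).round(1),2*np.degrees(np.arctan2(s['tcp_rot'][2],s['tcp_rot'][1])))
for n in ['scene','side','wrist']: grab(n)
a=load('scene')['color'][20:340,150:450]; b=load('side')['color'][20:340,225:525]
cv2.imwrite('pics/c1.png',np.hstack([cv2.resize(x,(400,427))[:,:,::-1] for x in (a,b)]))
E
ls pics
```

```text
time_s: 1.73
position: [0.3458, -0.3699, 0.2313]
tcp_rot: [0.0, 0.782, 0.624, 0.0]
wrist_force: [-0.3, -0.6, 0.3]
width: -0.001
time_s: 2.4
position: [0.4791, -0.1969, 0.2312]
tcp_rot: [-0.0, 0.78, 0.626, -0.0]
wrist_force: [-0.5, -0.3, 0.1]
width: 0.008
[ -31.5 -299.   231.2] 77.50678665511289
c1.png
crop0.png
scene_0.05.png
scene_2.45.png
side_0.10.png
side_2.50.png
wrist_0.15.png
wrist_2.55.png
```

View pics/c1.png

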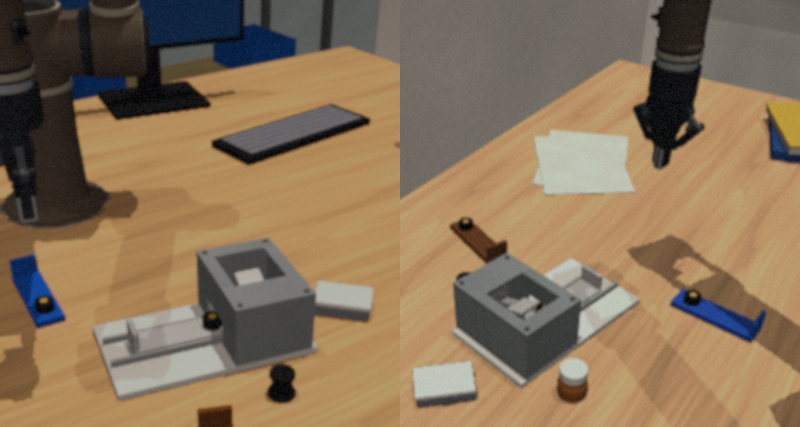

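The crops show the shut gripper above the blank table, tips at about (660,160) in the side half, with its knuckles bulging above. I'll measure the gripper's width against height above the tip, for the window fit.

```bash
python3 - <<'E'
from h import *
s=ctrl.get_state(); T=rot(s['tcp_rot']); p=s['position']
for n in ['scene','side']:
    c=load(n); P=cloud(c); L=((P-p)@T)*1000; ok=(c['range_z']>0)&(np.abs(L[...,0])<70)&(np.abs(L[...,1])<70)
    for h in range(-5,110,8):
        m=ok&(-L[...,2]>=h)&(-L[...,2]<h+8); q=L[m]
        if len(q): print(n,h,len(q),'x',np.percentile(q[:,0],[2,98]).round(),'y',np.percentile(q[:,1],[2,98]).round())
p=press(p)*1000
for t in [(0,-225,130),(0,-225,32)]: print('cm tx ty tz',((t[1]-p[1])/10).round(2),((t[0]-p[0])/10).round(2),(-(t[2]-p[2])/10).round(2))
E
```

```text
scene -5 23 x [-7. 13.] y [ 6. 10.]
scene 3 43 x [-8. 13.] y [ 4. 16.]
scene 11 59 x [-8. 13.] y [ 5. 16.]
scene 19 56 x [-8. 12.] y [ 5. 18.]
scene 27 61 x [-8. 13.] y [ 2. 16.]
scene 35 17 x [-8.  9.] y [-1. 18.]
scene 43 49 x [-11.  14.] y [-7. 35.]
scene 51 48 x [-10.  14.] y [16. 41.]
scene 59 57 x [-13.  18.] y [14. 49.]
scene 67 77 x [-14.  15.] y [-9. 54.]
scene 75 91 x [-14.  19.] y [11. 61.]
scene 83 142 x [-14.  19.] y [17. 65.]
scene 91 166 x [-16.  21.] y [-8. 63.]
scene 99 187 x [-16.  22.] y [-12.  49.]
scene 107 99 x [-11.  18.] y [-8. 44.]
side -5 6 x [ 3. 13.] y [-5.  6.]
side 3 28 x [ 0. 15.] y [-12.  10.]
side 11 48 x [-4. 15.] y [-13.  15.]
side 19 44 x [-2. 17.] y [-13.  15.]
side 27 45 x [-3. 15.] y [-13.  14.]
side 35 39 x [ 4. 16.] y [-14.  16.]
side 43 76 x [-5. 18.] y [-29.  30.]
side 51 134 x [-7. 17.] y [-35.  39.]
side 59 115 x [-10.  19.] y [-43.  43.]
side 67 140 x [-6. 22.] y [-48.  49.]
side 75 134 x [-4. 21.] y [-54.  54.]
side 83 187 x [-4. 21.] y [-60.  59.]
side 91 189 x [-6. 23.] y [-59.  58.]
side 99 164 x [-1. 24.] y [-45.  38.]
side 107 147 x [-3. 23.] y [-39.  39.]
cm tx ty tz 7.65 3.24 10.11
cm tx ty tz 7.65 3.24 19.91
```

Finger stack is ±14 mm up to 40 mm, ±30 at 45, ±36 at 50 mm above the tip. At full press depth (46 mm) it clears the 86 mm window by about 10 mm a side. Now down behind the tab.

```bash
python3 -m jog '[{"tx":2.55,"ty":1.08,"tz":2,"spin":0,"jaw":-1},{"tx":2.55,"ty":1.08,"tz":2,"spin":0,"jaw":-1},{"tx":2.55,"ty":1.08,"tz":2,"spin":0,"jaw":-1},{"tx":0,"ty":0,"tz":3,"spin":0,"jaw":-1},{"tx":0,"ty":0,"tz":3,"spin":0,"jaw":-1},{"tx":0,"ty":0,"tz":3,"spin":0,"jaw":-1},{"tx":0,"ty":0,"tz":0,"spin":0,"jaw":-1},{"tx":0,"ty":0,"tz":0,"spin":0,"jaw":-1}]'
python3 - <<'E'
from h import *
s=ctrl.get_state(); print((press(s['position'])*1000).round(1),2*np.degrees(np.arctan2(s['tcp_rot'][2],s['tcp_rot'][1])),s['wrist_force'])
for n in ['scene','side']: grab(n)
a=load('scene')['color'][120:340,150:400]; b=load('side')['color'][120:340,225:475]
cv2.imwrite('pics/c2.png',np.hstack([cv2.resize(x,(400,352))[:,:,::-1] for x in (a,b)]))
E
```

```text
time_s: 3.22
position: [0.5244, -0.1316, 0.0797]
tcp_rot: [-0.002, 0.781, 0.624, -0.001]
wrist_force: [-0.2, 0.6, -0.2]
width: -0.004
[  -1.8 -225.3   79.7] 77.24218321968097 [-0.18242787  0.64806918 -0.21287685]
```

View pics/c2.png

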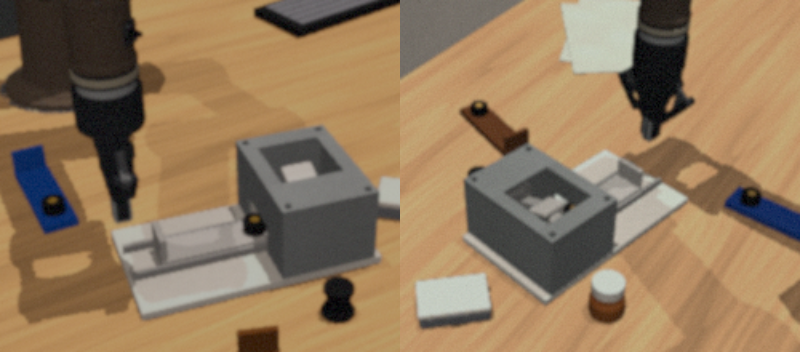

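The fingertips hang just behind the tab, scene half (122,215), clear of both look-alikes. Lowering, then pushing.

```bash
python3 -m jog '[{"tx":0,"ty":0.15,"tz":2.4,"spin":0,"jaw":-1},{"tx":0,"ty":0,"tz":2.3,"spin":0,"jaw":-1},{"tx":1,"ty":0,"tz":0,"spin":0,"jaw":-1},{"tx":1,"ty":0,"tz":0,"spin":0,"jaw":-1},{"tx":0.8,"ty":0,"tz":0,"spin":0,"jaw":-1},{"tx":0.8,"ty":0,"tz":0,"spin":0,"jaw":-1},{"tx":0.8,"ty":0,"tz":0,"spin":0,"jaw":-1},{"tx":0,"ty":0,"tz":0,"spin":0,"jaw":-1}]'
python3 - <<'E'
from h import *
s=ctrl.get_state(); print((press(s['position'])*1000).round(1),(RP@s['wrist_force']).round(1))
E
```

```text
time_s: 3.98
position: [0.5395, -0.0867, 0.0359]
tcp_rot: [0.001, 0.78, 0.626, 0.001]
wrist_force: [0.5, 0.0, 0.0]
width: 0.0
[   3.1 -178.2   35.9] [0.5 0.2 0. ]
```

Zero force at the end, though contact was due at y≈-201. I'll check whether the carrier moved.

```bash
cat >> h.py <<'E'
def tab():
    for n in ['scene','side']:
        c=load(n); Q=press(cloud(c))*1000; x,y,z=Q[...,0],Q[...,1],Q[...,2]
        hsv=cv2.cvtColor(c['color'],cv2.COLOR_RGB2HSV)
        m=(c['range_z']>0)&(abs(x)<24)&(y<-80)&(y>-240)&(z>40)&(z<58)&(hsv[...,2]>100); q=Q[m]
        if len(q): print(n,'tab',len(q),np.percentile(q,3,axis=0).round(1),np.median(q,0).round(1),np.percentile(q,97,axis=0).round(1))
def look(name):
    for n in ['scene','side']: grab(n)
    a=load('scene')['color'][120:340,150:400]; b=load('side')['color'][120:340,225:475]
    cv2.imwrite('pics/'+name,np.hstack([cv2.resize(x,(400,352))[:,:,::-1] for x in (a,b)]))
    s=ctrl.get_state(); print((press(s['position'])*1000).round(1),(RP@s['wrist_force']).round(1)); tab()
E
python3 -c "
from h import *
look('c3.png')"
```

```text
[   2.2 -179.1   35. ] [0.7 0.3 0.2]
scene tab 29 [  -2.2 -189.9   41. ] [  15.8 -162.2   51.4] [  23.5 -159.    57.2]
side tab 67 [ -21.7 -180.5   43. ] [  -4.8 -159.7   52.3] [  21.6 -155.5   56.2]
```

View pics/c3.png

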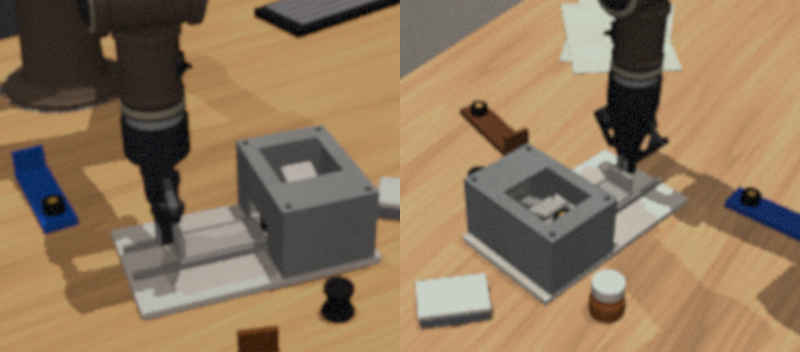

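The tab is against the fingers and has moved about 22 mm, its face now at y≈-168, and the puck has entered the tunnel. 43 mm remain.

```bash
python3 -m jog '[{"tx":0.7,"ty":-0.2,"tz":0,"spin":0,"jaw":-1},{"tx":0.7,"ty":0,"tz":0.2,"spin":0,"jaw":-1},{"tx":0.7,"ty":0,"tz":0,"spin":0,"jaw":-1},{"tx":0.6,"ty":0,"tz":0,"spin":0,"jaw":-1},{"tx":0.5,"ty":0,"tz":0,"spin":0,"jaw":-1},{"tx":0.4,"ty":0,"tz":0,"spin":0,"jaw":-1},{"tx":0.3,"ty":0,"tz":0,"spin":0,"jaw":-1},{"tx":0,"ty":0,"tz":0,"spin":0,"jaw":-1}]'; python3 -c "
from h import *
look('c4.png')"
```

```text
time_s: 4.75
position: [0.5444, -0.0487, 0.0321]
tcp_rot: [-0.0, 0.78, 0.625, 0.0]
wrist_force: [0.1, -0.3, -0.6]
width: -0.002
[  -0.8 -140.4   31.9] [ 0.1 -0.1 -0.1]
scene tab 30 [  -3.9 -151.5   41.7] [  18.2 -125.    49.8] [  22.3 -121.7   56.6]
side tab 73 [ -23.4 -127.8   43.2] [  -5.5 -121.1   51.8] [  18.3 -118.5   54.9]
```

```bash
python3 -m jog '[{"tx":0.2,"ty":0,"tz":0,"spin":0,"jaw":-1},{"tx":0,"ty":0,"tz":0,"spin":0,"jaw":-1}]'; python3 -c "
from h import *
s=ctrl.get_state(); print((press(s['position'])*1000).round(1),(RP@s['wrist_force']).round(1))"
```

```text
time_s: 5.02
position: [0.5443, -0.0474, 0.0319]
tcp_rot: [-0.0, 0.781, 0.625, -0.0]
wrist_force: [-0.7, -0.4, 0.1]
width: -0.001
[  -0.8 -138.8   31.9] [-0.6 -0.5  0.1]
```

```bash
python3 -m jog '[{"tx":0.2,"ty":0,"tz":0,"spin":0,"jaw":-1},{"tx":0,"ty":0,"tz":0,"spin":0,"jaw":-1}]'; python3 -m jog '[{"tx":0.2,"ty":0,"tz":0,"spin":0,"jaw":-1},{"tx":0,"ty":0,"tz":0,"spin":0,"jaw":-1}]'; python3 -c "
from h import *
s=ctrl.get_state(); print((press(s['position'])*1000).round(1),(RP@s['wrist_force']).round(1))"
```

```text
time_s: 5.18
position: [0.5448, -0.0456, 0.032]
tcp_rot: [-0.0, 0.781, 0.625, -0.0]
wrist_force: [-1.0, 0.4, -0.8]
width: -0.0
time_s: 5.35
position: [0.5448, -0.0453, 0.032]
tcp_rot: [0.0, 0.78, 0.626, -0.002]
wrist_force: [-2.4, -6.2, -0.2]
width: -0.003
[  -0.8 -136.6   32. ] [-1.  -6.6 -0.2]
```

```bash
python3 -m jog '[{"tx":0.2,"ty":0,"tz":0,"spin":0,"jaw":-1},{"tx":0,"ty":0,"tz":0,"spin":0,"jaw":-1}]'; python3 -m jog '[{"tx":0.2,"ty":0,"tz":0,"spin":0,"jaw":-1},{"tx":0,"ty":0,"tz":0,"spin":0,"jaw":-1},{"tx":0,"ty":0,"tz":0,"spin":0,"jaw":-1},{"tx":0,"ty":0,"tz":0,"spin":0,"jaw":-1}]'; python3 -c "
from h import *
look('c5.png')"
```

```text
time_s: 5.52
position: [0.5448, -0.0452, 0.0321]
tcp_rot: [0.001, 0.779, 0.626, -0.003]
wrist_force: [-2.8, -13.0, 0.2]
width: -0.004
time_s: 5.85
position: [0.5448, -0.0452, 0.0322]
tcp_rot: [0.002, 0.779, 0.627, -0.004]
wrist_force: [-6.1, -17.9, 1.0]
width: -0.003
[  -0.9 -136.5   32.2] [  0.4 -18.5   0.7]
scene tab 28 [  -3.7 -147.9   41. ] [  19.5 -120.5   50. ] [  21.7 -118.    53.9]
side tab 35 [ -23.8 -123.2   45.5] [ -16.6 -118.6   51.4] [  20.6 -115.3   54.9]
```

View pics/c5.png

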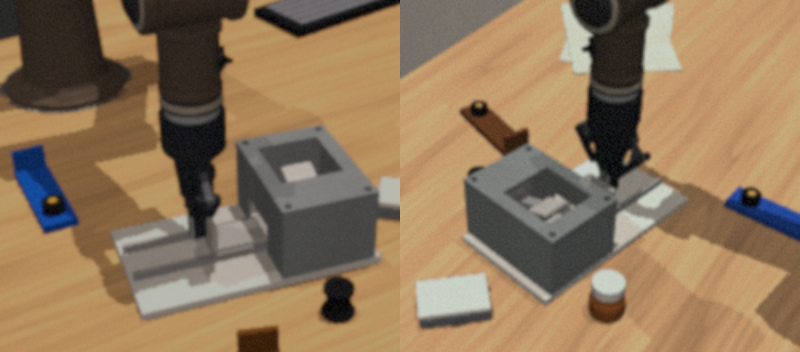

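It stalls at y=-136.5, as expected for home, with the force rising to 18 N against the stop, and the puck is now inside the guard. Back off, then rise.

```bash
python3 -m jog '[{"tx":-1.5,"ty":0,"tz":0,"spin":0,"jaw":-1},{"tx":-1.5,"ty":0,"tz":0,"spin":0,"jaw":-1},{"tx":0,"ty":0,"tz":-3,"spin":0,"jaw":-1},{"tx":0,"ty":0,"tz":-3.6,"spin":0,"jaw":-1},{"tx":0,"ty":0,"tz":-3.6,"spin":0,"jaw":-1},{"tx":0,"ty":0,"tz":-3.6,"spin":0,"jaw":-1},{"tx":0,"ty":0,"tz":0,"spin":0,"jaw":-1},{"tx":0,"ty":0,"tz":0,"spin":0,"jaw":-1}]'; python3 -c "
from h import *
look('c6.png')"
```

```text
time_s: 6.62
position: [0.5427, -0.0695, 0.1738]
tcp_rot: [0.003, 0.781, 0.625, 0.003]
wrist_force: [-0.5, 0.8, -0.3]
width: -0.002
[  -0.9 -160.8  169.8] [-0.1 -0.7 -1.1]
scene tab 71 [ -21.9 -126.1   42.6] [  -1.4 -122.2   52.1] [  22.4 -118.    54.7]
side tab 72 [ -22.9 -125.1   46.6] [  -2.5 -118.2   52.7] [  17.9 -115.5   55.7]
```

View pics/c6.png

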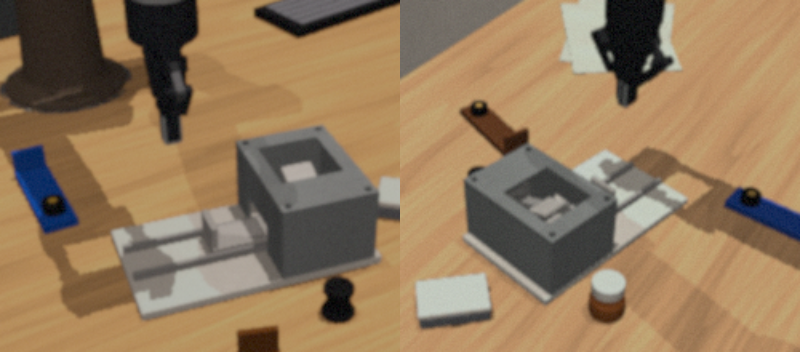

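The carrier is home, with its tab face at -125/-126 in both views, and the gripper is clear. Moving over the window.

```bash
python3 -m jog '[{"tx":3,"ty":-0.2,"tz":0,"spin":0,"jaw":-1},{"tx":3,"ty":-0.2,"tz":0,"spin":0,"jaw":-1},{"tx":3,"ty":-0.2,"tz":0,"spin":0,"jaw":-1},{"tx":3,"ty":-0.2,"tz":0,"spin":0,"jaw":-1},{"tx":3,"ty":-0.2,"tz":0,"spin":0,"jaw":-1},{"tx":1.1,"ty":0,"tz":0,"spin":0,"jaw":-1},{"tx":0,"ty":0,"tz":0,"spin":0,"jaw":-1},{"tx":0,"ty":0,"tz":0,"spin":0,"jaw":-1}]'; python3 -c "
from h import *
look('c7.png'); grab('wrist')
s=ctrl.get_state(); p=s['position']; T=rot(s['tcp_rot'])
c=load('wrist'); M=np.array(c['mount'])
# wrist-camera: cast guard corners of window check -> project window corners into wrist
im=c['color'][:,:,::-1].copy()
for x in (-53,33):
  for y in (-40,40):
    w=O+RP.T@np.array([x,y,108])/1000
    t=T.T@(w-p); q=np.linalg.inv(M)@np.r_[t,1]
    th=np.arctan2(np.hypot(q[0],q[1]),q[2]); r=c['fx']*th; ph=np.arctan2(q[1],q[0])
    u=(c['cx']+r*np.cos(ph),c['cy']+r*np.sin(ph)); print(x,y,np.round(u)); cv2.circle(im,(int(u[0]),int(u[1])),4,(0,0,255),1)
cv2.imwrite('pics/w7.png',im)
for n in ['scene','side']:
    c=load(n); L=((cloud(c)-p)@T)*1000; ok=(c['range_z']>0)&(np.abs(L[...,0])<30)&(np.abs(L[...,1])<30)&(L[...,2]<-3)&(L[...,2]>-30)
    q=L[ok]; print(n,'finger tool xy',np.percentile(q,3,axis=0).round(),np.percentile(q,97,axis=0).round())
"
```

```text
time_s: 7.38
position: [0.5641, 0.09, 0.1685]
tcp_rot: [-0.001, 0.78, 0.626, -0.002]
wrist_force: [0.0, 0.8, 0.5]
width: 0.006
[-11.1  -1.5 169.2] [-0.1  0.1  0.7]
scene tab 66 [ -21.7 -126.4   42.4] [   0.7 -121.8   52.4] [  22.  -118.5   54.6]
side tab 55 [ -23.2 -124.1   45.4] [  -6.3 -119.    53.4] [  20.1 -115.1   55.7]
-53 -40 [250. 317.]
-53 40 [242. 193.]
33 -40 [384. 317.]
33 40 [394. 193.]
scene finger tool xy [-10.  -3. -29.] [10. 15. -5.]
side finger tool xy [ -5. -15. -29.] [14. 12. -5.]
```

View pics/c7.png

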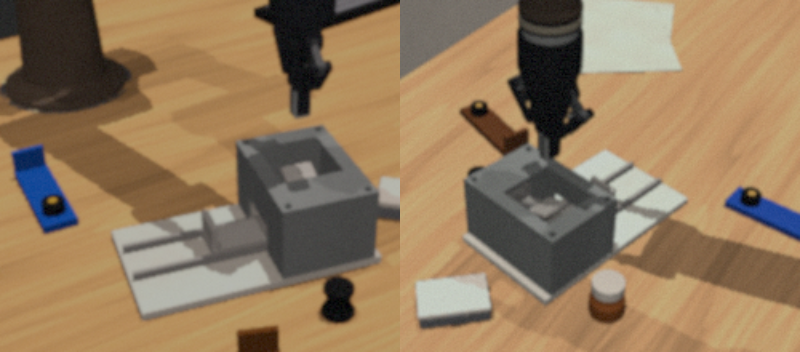

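View pics/w7.png

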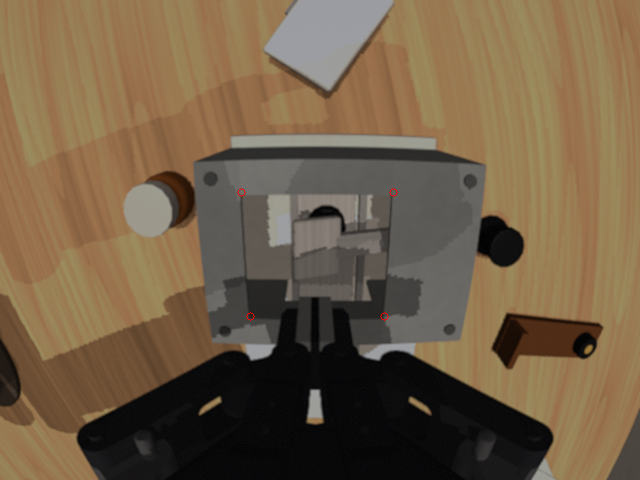

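The projected window corners (red, at (242,193), (394,193), (250,317), (384,317)) fall on the real window corners, the paddle is at (318,235), and the puck is visible beneath. The TCP is centred, so down in steps.

```bash
python3 -m jog '[{"tx":0.1,"ty":0.05,"tz":2.5,"spin":0,"jaw":-1},{"tx":0,"ty":0,"tz":2.5,"spin":0,"jaw":-1},{"tx":0,"ty":0,"tz":2,"spin":0,"jaw":-1},{"tx":0,"ty":0,"tz":0,"spin":0,"jaw":-1},{"tx":0,"ty":0,"tz":0,"spin":0,"jaw":-1}]'; python3 -c "
from h import *
look('c8.png')"
```

```text
time_s: 7.95
position: [0.5647, 0.0896, 0.0991]
tcp_rot: [-0.001, 0.781, 0.625, -0.001]
wrist_force: [-0.0, -0.1, 0.9]
width: 0.0
[ -8.8   0.5 101.6] [-0.2  0.4  1.1]
scene tab 67 [ -22.3 -125.9   41.5] [  -0.6 -121.9   52.2] [  21.2 -118.    54.6]
side tab 52 [ -23.2 -124.9   46.7] [  -6.1 -119.3   53. ] [  19.  -115.7   56.1]
```

View pics/c8.png

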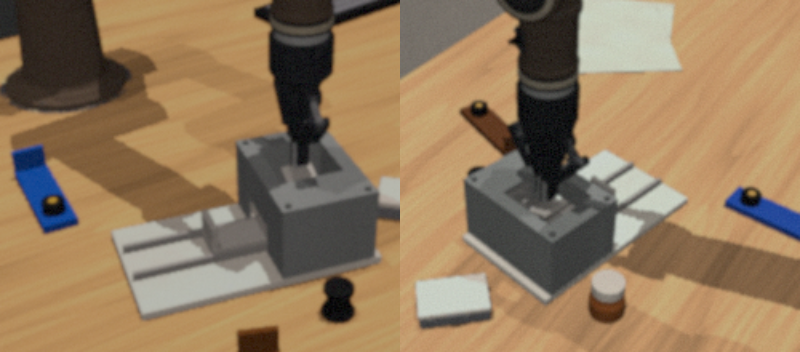

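The tips are inside the window over the paddle, scene half (300,165), with no contact force. Pressing.

```bash
python3 -m jog '[{"tx":0,"ty":-0.1,"tz":0.5,"spin":0,"jaw":-1},{"tx":0,"ty":0,"tz":0.5,"spin":0,"jaw":-1},{"tx":0,"ty":0,"tz":0.5,"spin":0,"jaw":-1},{"tx":0,"ty":0,"tz":0.5,"spin":0,"jaw":-1},{"tx":0,"ty":0,"tz":0,"spin":0,"jaw":-1}]'; python3 -m jog '[{"tx":0,"ty":0,"tz":0.3,"spin":0,"jaw":-1},{"tx":0,"ty":0,"tz":0.3,"spin":0,"jaw":-1},{"tx":0,"ty":0,"tz":0.3,"spin":0,"jaw":-1},{"tx":0,"ty":0,"tz":0,"spin":0,"jaw":-1}]';python3 -c "
from h import *
s=ctrl.get_state(); print((press(s['position'])*1000).round(1),(RP@s['wrist_force']).round(1))"
```

```text
time_s: 8.47
position: [0.5653, 0.0914, 0.0803]
tcp_rot: [0.0, 0.78, 0.625, 0.0]
wrist_force: [-0.7, 0.6, 1.1]
width: -0.001
time_s: 8.8
position: [0.5645, 0.0915, 0.0711]
tcp_rot: [-0.001, 0.78, 0.625, -0.0]
wrist_force: [-1.1, 0.2, 2.0]
width: 0.003
[-11.7   1.2  71.1] [-1.1 -0.   2. ]
```

```bash
python3 -m jog '[{"tx":0,"ty":0,"tz":0.3,"spin":0,"jaw":-1},{"tx":0,"ty":0,"tz":0.2,"spin":0,"jaw":-1},{"tx":0,"ty":0,"tz":0,"spin":0,"jaw":-1}]';python3 -m jog '[{"tx":0,"ty":0,"tz":0.2,"spin":0,"jaw":-1},{"tx":0,"ty":0,"tz":0,"spin":0,"jaw":-1}]';python3 -m jog '[{"tx":0,"ty":0,"tz":0.1,"spin":0,"jaw":-1},{"tx":0,"ty":0,"tz":0,"spin":0,"jaw":-1}]';python3 -c "
from h import *
s=ctrl.get_state(); print((press(s['position'])*1000).round(1),(RP@s['wrist_force']).round(1))"
```

```text
time_s: 9.05
position: [0.5647, 0.0914, 0.0661]
tcp_rot: [-0.0, 0.78, 0.625, -0.0]
wrist_force: [-0.3, 0.5, 2.7]
width: 0.001
time_s: 9.22
position: [0.5649, 0.0913, 0.0641]
tcp_rot: [-0.0, 0.78, 0.625, -0.0]
wrist_force: [-2.2, 1.7, 2.0]
width: 0.0
time_s: 9.38
position: [0.5649, 0.0913, 0.0639]
tcp_rot: [-0.0, 0.78, 0.625, -0.0]
wrist_force: [-4.1, 0.8, 7.4]
width: -0.0
[-11.2   1.   63.9] [-4.2 -0.1  7.4]
```

```bash
python3 -m jog '[{"tx":0,"ty":0,"tz":0.2,"spin":0,"jaw":-1},{"tx":0,"ty":0,"tz":0.1,"spin":0,"jaw":-1},{"tx":0,"ty":0,"tz":0,"spin":0,"jaw":-1},{"tx":0,"ty":0,"tz":0,"spin":0,"jaw":-1},{"tx":0,"ty":0,"tz":0,"spin":0,"jaw":-1}]';python3 -c "
from h import *
look('c9.png')"
```

```text
time_s: 9.8
position: [0.5651, 0.0913, 0.0636]
tcp_rot: [-0.0, 0.78, 0.625, -0.001]
wrist_force: [-10.1, 1.2, 22.2]
width: -0.002
[-11.1   1.1  63.6] [-9.7 -1.5 22. ]
scene tab 80 [ -21.8 -126.2   41. ] [   1.4 -122.1   52.2] [  22.4 -118.3   54.6]
side tab 61 [ -23.  -124.6   46.9] [  -2.6 -118.5   53. ] [  18.9 -115.8   55.6]
```

View pics/c9.png

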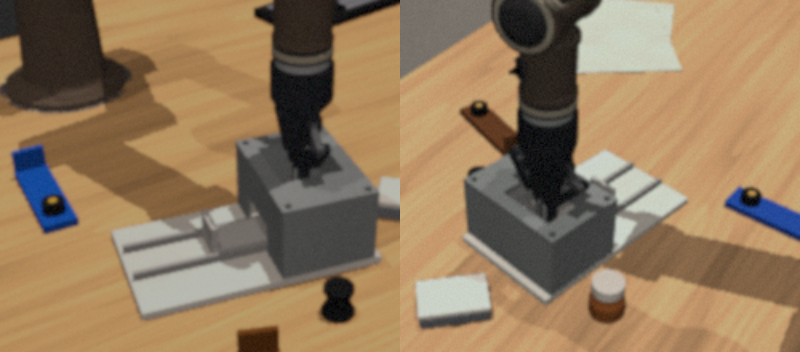

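The lever is rigid at 63.6 mm with 22 N applied (its stop is at 64 mm), and the tab still reads home. Rising straight out.

```bash
python3 -m jog '[{"tx":0,"ty":0,"tz":-0.5,"spin":0,"jaw":-1},{"tx":0,"ty":0,"tz":-1,"spin":0,"jaw":-1},{"tx":0,"ty":0,"tz":-2.5,"spin":0,"jaw":-1},{"tx":0,"ty":0,"tz":-3,"spin":0,"jaw":-1},{"tx":0,"ty":0,"tz":-3,"spin":0,"jaw":-1},{"tx":0,"ty":0,"tz":-3,"spin":0,"jaw":-1},{"tx":0,"ty":0,"tz":0,"spin":0,"jaw":-1},{"tx":0,"ty":0,"tz":0,"spin":0,"jaw":-1}]';python3 -m jog '[{"tx":-3,"ty":0,"tz":0,"spin":0,"jaw":-1},{"tx":-3,"ty":0,"tz":0,"spin":0,"jaw":-1},{"tx":0,"ty":0,"tz":0,"spin":0,"jaw":-1},{"tx":0,"ty":0,"tz":0,"spin":0,"jaw":-1}]'; python3 -c "
from h import *
look('c10.png'); w=grab('wrist'); cv2.imwrite('pics/w10.png',w['color'][:,:,::-1])
for n in ['scene','side']:
    c=load(n); Q=press(cloud(c))*1000; x,y,z=Q[...,0],Q[...,1],Q[...,2]; hsv=cv2.cvtColor(c['color'],cv2.COLOR_RGB2HSV)
    m=(c['range_z']>0)&(x>-32)&(x<4)&(abs(y)<24)&(z>52)&(z<100); q=Q[m]
    if len(q)>8: print(n,'paddle',len(q),np.median(q,0).round(1),np.percentile(q,[5,95],axis=0).round(),np.linalg.lstsq(np.c_[q[:,:2],np.ones(len(q))],q[:,2],rcond=None)[0].round(3))
"
```

```text
time_s: 10.57
position: [0.5674, 0.091, 0.1929]
tcp_rot: [0.002, 0.78, 0.625, 0.003]
wrist_force: [-0.4, -0.4, -0.1]
width: -0.0
time_s: 10.9
position: [0.5506, 0.0314, 0.1883]
tcp_rot: [-0.001, 0.781, 0.624, -0.001]
wrist_force: [-0.0, 0.2, -0.2]
width: -0.003
[-11.6 -59.1 188.9] [ 1.   0.4 -0.2]
scene tab 66 [ -21.5 -126.3   41.9] [   2.7 -122.1   52.4] [  21.5 -118.2   54.6]
side tab 43 [ -23.4 -124.4   44.6] [  -1.6 -120.    53.6] [  19.7 -115.8   56. ]
side paddle 73 [-7.6 -5.4 63.7] [[-18. -17.  62.]
 [  3.   5.  66.]] [-4.3000e-02  4.2000e-02  6.3588e+01]
```

View pics/c10.png

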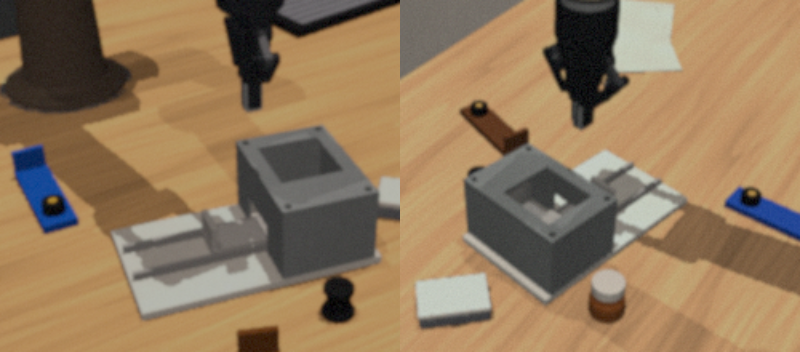

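View pics/w10.png

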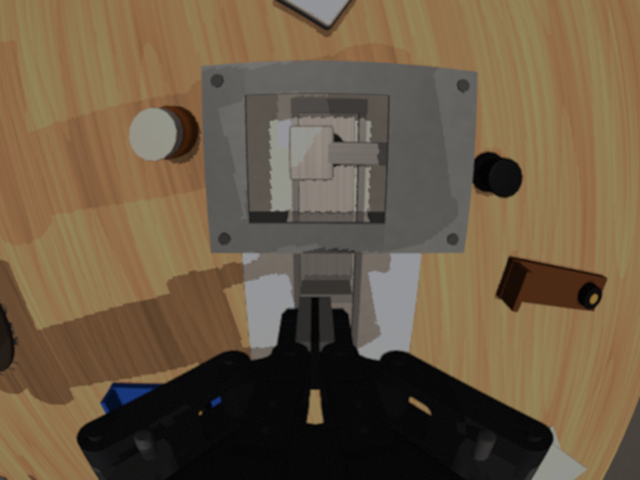

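The paddle is level at 63.7 mm (wrist view (312,152)), with the puck beneath it. The tab is home, and the jar, loupe and box have not moved. Handing in.

```bash
python3 -c "
from bench import ctrl
print(ctrl.job_done())"
```

```text
the job is handed in; nothing more can be done
None
```

I pushed the carrier home and pressed the lever fully down through the window, then handed the job in at about 11 s of the 48 s allowed. No verdict was reported.

- **Carrier:** it stalled against its stop with the force rising to about 18 N. Afterwards both camera views put the tab face at about -125 to -126 mm (home is -125 mm), and it stayed there after the lever was pressed.
- **Lever:** it went solid at 63.6 mm under about 22 N. With the gripper out, the side view measured the paddle level at 63.7 mm; fully down is 64 mm. The scene camera could not see the lowered paddle, so that height rests on the side view and the wrist picture.
- **Guard and bystanders:** no force reading suggested the gripper touched the guard. While pressing there was about 10 N sideways, which I took to be finger friction on the paddle. The jar, loupe and small box looked unmoved in the last pictures, though I did not re-measure them. The blue and brown look-alikes were left alone.

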